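Heft three sealed boxes and pack them heaviest first

ROBOT

A 7-joint arm with a two-finger parallel gripper is mounted at the origin on a cart in front of the work surface, level with it; the furniture and walls round the work are solid. World frame = base frame: x ahead of the robot, y to its left, z up, the work surface at z = 0. Lengths are in m, angles in degrees, forces in N, time in s.
With the tool pointing down it reaches from about 0.425 to 0.875 m from the base axis. Payload 8.4 kg.
Tool frame: the origin (TCP) lies between the finger pads; the fingertips stand 14 mm ahead of it and the grasp point (between the pads) lies 5 mm behind it; z points along the fingers, y is the line along which they close (so a half turn about z gives the same grasp; the last joint's range is limited). The gripper opens to 85 mm and grips with 20 to 120 N. Pads are 22 mm wide; open, the fingers measure 114 mm over their backs; the gripper's body (76 mm by 85 mm) begins 54 mm behind the grasp point. The pads swing forward as they close: fully open they stand 13 mm farther back than shut.
Start: joints at [64.733, 19.091, 2.286, 83.961, -0.768, 76.965, -3.352], TCP at [0.218, -0.612, 0.245] pointing down, gripper open.
Joint ranges: [-147.57, 147.57], [-21.85, 119.76], [-74.77, 79.35], [14.55, 137.4], [-85.83, 265.84], [4.83, 119.75], [-152.11, 152.11]. Speed limits (degrees/s): [127.2, 127.2, 159.86, 159.86, 180, 180, 180].

INTERFACE

Orientations are given as a 3x3 rotation matrix whose columns are the frame's x, y, z axes.
In Python, from cell import r gives the robot as it stands.
- The arm moves only by the tool send_rows, never from a script. Its argument "targets" is a list that holds one entry, the list of rows, each a list of 7 numbers: the opening, from 0 (shut) to 1 (fully open), then the shift along the tool's x, y, z each as a share of 0.03 m, from -1 to 1, then the turn, a rotation vector about the tool's x, y, z each as a share of 0.15 rad, from -1 to 1. In form: [[[jaw, tx, ty, tz, wx, wy, wz], ...]]. A call has 1 to 20 rows; each row shifts and turns the commanded pose from where the row before left it, along the tool's axes as they then stand; what a row does not reach is not made up. A row lasts 1/8 s, in which the tool goes at most 62.5 mm and 10.7 degrees, less where a joint would pass 70% of its speed; a pose out of reach is approached as far as the arm can. A call with a number of a shift or a turn outside -1 to 1 is refused whole. A call with a gripper value outside its range is refused whole. The fingers move at their own pace and stop on an object; "newtons" is the grip in N (left out, the last holds). Time passes only in rows, so rows that do not move let the fingers close. It gives the time, the measured TCP pose, the force, the opening and the grip force at its end, in the units of the state.
- r.sense(): the state, without advancing time (a new reading comes with each control period).
- r.get_image(name): name is "side" or "top"; returns the picture (400x640x3 uint8, red, green, blue); there is no depth.
- r.camera_params(name): a dict with "fov_y" (degrees; the focal length in pixels is half the picture's height over the tangent of half this angle, whatever the lens; pixels are square), "cx", "cy" (the principal point, pixels), "xyz" and "orientation" of the camera in the world. Camera axes: x right, y up, looking along -z (the intrinsics and any distortion apply to the point x, -y, -z); pixel columns grow to the right and rows downward; lengths in m; the calibration is good to about 2 mm. A picture is of the moment at which its call begins. camera_params takes no time and is no camera call.
- r.hand_in(): hands the job in; it is judged then, once.
The state is a dict: "t": time; "joint_positions": joint angles; "qd": joint speeds; "tau": joint torques, N m; "tcp_pos": TCP position; "tcp_rot": TCP orientation; "contact_force": force on the tool from outside, world axes, zero at the start; "moment": the same for the moment, N m; "opening": finger opening in m; "finger_force": force on a finger pad.
Only numpy, scipy, OpenCV 4.12 (cv2) and the standard library are available. Lean on these libraries where they do the work, as an engineer would, in place of code of your own. Each camera call takes 0.05 s, during which the arm holds its last target. There are 200 camera calls.

TASK

Three die-cast boxes that look alike lie in the sloping rack, but they weigh about a quarter, a half and three quarters of a kilogram. Heft them to tell which is which, then pack them in the open grey tote as one upright stack with flat faces down and sides lined up: the heaviest first, on the tote's floor, then the middle one on it, and the lightest last on top. Set each box down, do not drop it, and leave the jar, screwdriver, marker and tape roll where they are.

Things in the scene. Friction and masses are not known exactly. Their poses are not given: they have to be found in the camera images.
- box_a: Sealed die-cast aluminium box with screwed lid, 70 (own x) x 48 (own y) x 34 (own z) mm; one of three alike, with masses of about 0.25, 0.45 and 0.75 kg (each within 10 %, centred): neither name nor bay tells which. Starts loose in a bay of the rack, on the 25 degree slope, own z square to the slope. Origin: centre of its underside.
- box_b: Sealed die-cast aluminium box with screwed lid, 70 (own x) x 48 (own y) x 34 (own z) mm; one of three alike, with masses of about 0.25, 0.45 and 0.75 kg (each within 10 %, centred): neither name nor bay tells which. Starts loose in a bay of the rack, on the 25 degree slope, own z square to the slope. Origin: centre of its underside.
- box_c: Sealed die-cast aluminium box with screwed lid, 70 (own x) x 48 (own y) x 34 (own z) mm; one of three alike, with masses of about 0.25, 0.45 and 0.75 kg (each within 10 %, centred): neither name nor bay tells which. Starts loose in a bay of the rack, on the 25 degree slope, own z square to the slope. Origin: centre of its underside.
- rack: Fixed grey sheet rack, 318 mm wide (own y); its slope falls 25 degrees to own -x (robot side). Three bays, centres at own y -104, 0, +104 mm; a box lies with its length along the slope against a front lip 14 mm high, underside centre at own x -13.1, z 34.9 mm. Ribs 5 mm thick, 8 mm high part the bays: 25 mm free beside each box. Origin: centre of its footprint on the bench.
- tote: Fixed open grey plastic tote, 140 (own x) x 160 (own y) mm outside, on a 10 mm rubber foot pad; rim 75 mm above the bench and 5 mm wider all round, walls 4 mm (inside 132 x 152 mm). Origin: centre of its underside, on the bench; the inner floor is at z = 14 mm.
- jar: Bystander: glass jar of swabs, 69 mm across, 102 mm high, standing behind the work. Origin: centre of its underside.
- screwdriver: Bystander: screwdriver with a blue handle, 186 mm long (own y), 22 mm thick, lying in front of the rack. Origin: at its underside near mid-length.
- marker: Bystander: black and white marker, 129 mm long (own y), 17 mm thick, lying in front of the rack. Origin: at its underside near mid-length.
- tape_roll: Bystander: roll of white tape lying flat, 46 mm across, 22 mm high, right of the tote. Origin: centre of its underside.

How it is judged:
By the outcome, as a careful person would: the job done as asked, in the order asked, and still so for the second after the job is handed in, with the robot touching nothing.
It also fails if it takes over 72 s, if anything falls off the work surface, if the arm or the gripper's body presses on something with over 40 N, if the wrist force passes 120 N, or if a joint passes its speed limit or range.

## Working session

There is one attempt and no reset: what is moved stays moved. The work goes in short steps, Python scripts to look and compute and a tool call to move; the robot and the scene stay as the last step left them, time stands still between calls to the robot, and variables do not carry over. Pictures are saved under pics/ and viewed, at most 10 in all, crops included, and the job is handed in when it is done.

Besides the shell and the picture viewer there is one more tool, called after ">>>" by a JSON object that holds its "op" and its "data". send_rows: Moves the arm, as the interface text tells. Shift numbers are shares of 0.03 m and turn numbers shares of 0.15 rad, none past 1 either way. Its arguments: {"type":"object","properties":{"targets":{"type":"array"},"newtons":{"type":"number"}},"required":["targets"]}

```bash
mkdir -p pics; ls; python3 - <<'E'
from cell import r
import cv2
for n in("top","side"):
    cv2.imwrite(f"pics/{n}0.png",r.get_image(n)[:,:,::-1]); print(n,r.camera_params(n))
print(r.sense())
E
```

```text
pics
top {'fov_y': 42.43656724355358, 'cx': 316.05431277012303, 'cy': 197.13090763160662, 'xyz': array([ 0.3983711 , -0.13639947,  1.38804108]), 'orientation': array([[-0.01550126,  0.99655127, -0.08151851],
       [-0.99953063, -0.01759883, -0.02507594],
       [-0.02642409,  0.08109154,  0.99635633]])}
side {'fov_y': 51.635633975940465, 'cx': 319.0685469915132, 'cy': 199.93151970573103, 'xyz': array([0.48949914, 0.68964446, 0.73566304]), 'orientation': array([[-0.99856371,  0.04774456, -0.02430995],
       [-0.04926038, -0.63972263,  0.76702566],
       [ 0.02106968,  0.76712151,  0.64115572]])}
{'t': 0.1, 'joint_positions': array([64.73079047, 19.1276083 ,  2.28273137, 84.0071243 , -0.76859618,
       76.96355699, -3.35168084]), 'qd': array([ 0.066255  , -0.10622718, -0.07809997, -0.11380751, -0.02972439,
       -0.04295523, -0.09335632]), 'tau': array([ 4.65838151e-03, -6.60009599e+01,  1.37058523e+00, -4.06475329e+01,
        1.70299754e-02,  9.03696375e-03,  2.34954780e-05]), 'tcp_pos': array([ 0.21775815, -0.61202442,  0.2445012 ]), 'tcp_rot': array([[ 9.42138001e-01,  3.35224821e-01, -5.53507378e-04],
       [ 3.35225270e-01, -9.42137051e-01,  1.34018300e-03],
       [-7.22172033e-05, -1.44818699e-03, -9.99998949e-01]]), 'contact_force': array([ 0.25707461, -0.63171922,  0.95133109]), 'moment': array([ 0.04471872,  0.0332129 , -0.01103419]), 'finger_force': 0.0, 'opening': 0.0849467308964145}
```

View pics/top0.png

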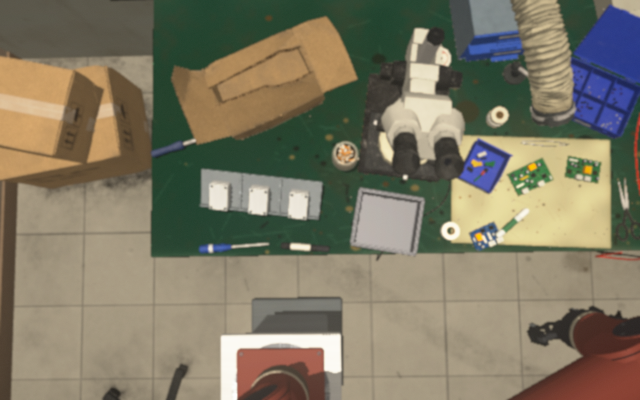

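View pics/side0.png

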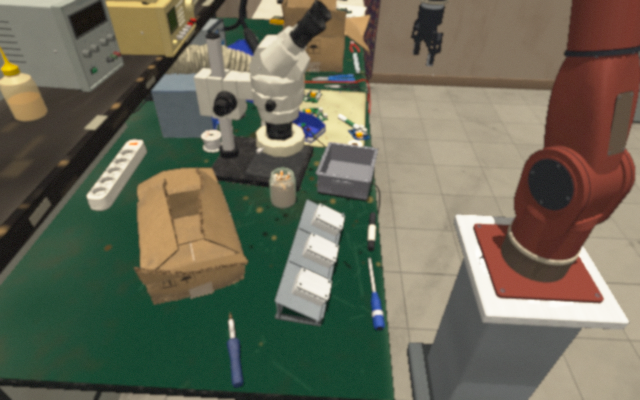

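```bash
python3 - <<'E'
import cv2
a=cv2.imread("pics/top0.png")[155:260,190:450]; cv2.imwrite("pics/topc.png",cv2.resize(a,None,fx=3,fy=3,interpolation=2))
a=cv2.imread("pics/side0.png")[135:330,265:390]; cv2.imwrite("pics/sidec.png",cv2.resize(a,None,fx=3,fy=3,interpolation=2))
E
```

```text
(no output)
```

View pics/topc.png

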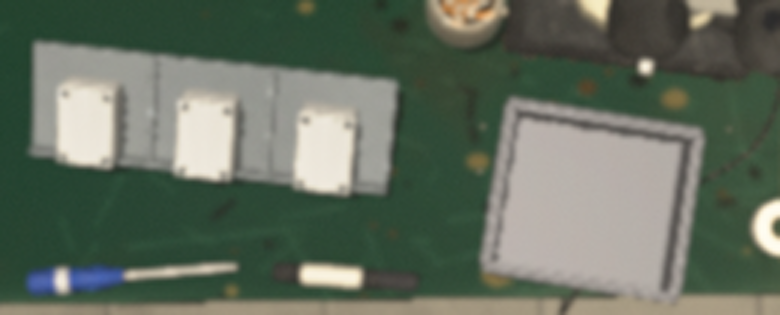

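View pics/sidec.png

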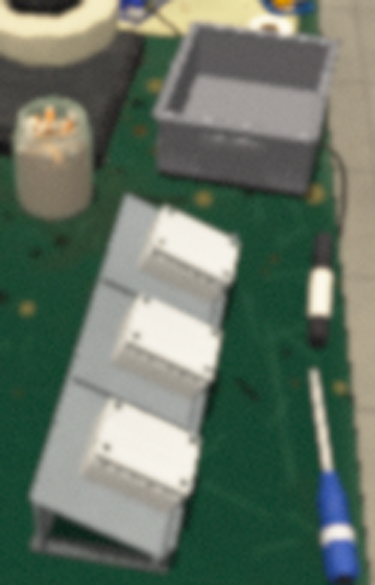

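```bash
cat > h.py <<'E'
import numpy as np
from scipy.spatial.transform import Rotation as R
from cell import r
C={n:r.camera_params(n) for n in("top","side")}
def proj(n,P):
    c=C[n]; f=200/np.tan(np.radians(c["fov_y"]/2)); p=(np.asarray(P)-c["xyz"])@c["orientation"]
    return np.stack([c["cx"]+f*p[:,0]/-p[:,2], c["cy"]-f*p[:,1]/-p[:,2]],1)
def rz(a): return R.from_euler('z',a,degrees=True).as_matrix()
S=R.from_euler('y',-25,degrees=True).as_matrix() # box frame in rack: x up the slope
E
cat > fit.py <<'E'
from h import *
from scipy.optimize import least_squares
T=lambda a:np.array(a)/3+[190,155]
U=lambda a:np.array(a)/3+[265,135]
tote=T([(511,97),(704,129),(679,301),(481,265)])
loc=np.array([[75,85,75],[75,-85,75],[-75,-85,75],[-75,85,75]])/1e3
f=lambda p:loc@rz(p[2]).T+[p[0],p[1],0]
s=least_squares(lambda p:(proj("top",f(p))-tote).ravel(),[.5,-.3,0]);print("tote",s.x,s.fun.round(1))
print("side pred crop",((proj("side",f(s.x))-[265,135])*3).round())
bx=np.array([[35,24,34],[35,-24,34],[-35,-24,34],[-35,24,34]])/1e3
top=dict(L=[(63,80),(120,84),(115,168),(57,160)],M=[(177,92),(239,97),(234,182),(173,176)],R=[(298,105),(356,110),(350,194),(294,189)])
side=dict(R=[(150,243),(163,207),(238,238),(222,275)],M=[(118,340),(136,296),(220,338),(210,370)],L=[(90,460),(110,400),(200,438),(190,480)])
for k in "LMR":
    g=lambda p:bx@(rz(p[2])@S).T+[p[0],p[1],.0349]
    s=least_squares(lambda p:(proj("top",g(p))-T(top[k])).ravel(),[.5,0,0])
    print(k,s.x,s.fun.round(1)); print(((proj("side",g(s.x))-U(side[k]))*3).round().tolist())
# rack back/front corners at slope surface: yaw check
b=T([(33,41),(399,80)]); 
h=lambda p:np.array([[p[3],.159,.0349+(p[3]+.0131)*np.tan(np.radians(25))],[p[3],-.159,.0349+(p[3]+.0131)*np.tan(np.radians(25))]])@rz(p[2]).T+[p[0],p[1],0]
s=least_squares(lambda p:np.r_[(proj("top",h([*p,.05]))-b).ravel()],[.5,0,0]);print("rack",s.x,s.fun)
E
python3 fit.py
```

```text
tote [  0.44215988  -0.28475928 -10.77898573] [-0.7 -1.1  1.  -0.5  0.1  0.6 -0.5  0.9]
side pred crop [[149. 113.]
 [191.  16.]
 [339.  38.]
 [314. 139.]]
L [ 0.527843    0.14461304 -8.45248698] [-0.   0.5 -0.6  1.6 -0.3 -1.2  1.  -1. ]
[[1.0, -17.0], [-2.0, -11.0], [-4.0, -6.0], [-6.0, 7.0]]
M [ 0.51423527  0.04384374 -6.56831756] [ 0.8  1.4 -1.2  1.5 -0.8 -1.6  1.3 -1.4]
[[6.0, -6.0], [-0.0, -7.0], [-3.0, -11.0], [-1.0, 4.0]]
R [ 0.50149268 -0.05815731 -5.8153884 ] [ 0.2  1.4 -0.4  1.3 -0.1 -1.4  0.2 -1.3]
[[-0.0, -1.0], [-4.0, -4.0], [-4.0, 1.0], [6.0, 3.0]]
rack [ 0.51679916  0.04323086 -7.16940906] [ 0.35181076  0.0451686  -0.3466764  -0.0380015 ]
```

```bash
cat >> h.py <<'E'
YR=-7.3; M0=np.array([.5142,.0438,.0349])
BOX={k:M0+rz(YR)@[0,d,0] for k,d in dict(L=.1035,M=0,R=-.1035).items()}
TOTE=np.array([.4422,-.2848,.014]); YT=-10.8
FL=np.diag([1,-1,-1])
RACKR=rz(YR)@S@FL; TOTER=rz(YT)@FL
def rows(wps,jaw,P=None,Q=None,step=.95):
    "rows through waypoints (pos,rot)"
    s=r.sense(); P=s["tcp_pos"] if P is None else P; Q=s["tcp_rot"] if Q is None else Q
    out=[]
    for p,q in wps:
        w=R.from_matrix(Q.T@q).as_rotvec(); d=np.asarray(p)-P
        n=max(1,int(np.ceil(max(np.abs(w).max()/.15/step, np.linalg.norm(d)/.03/step))))
        for i in range(n):
            out.append([jaw]+(Q.T@d/n/.03).round(2).tolist()+(w/n/.15).round(2).tolist()); Q=Q@R.from_rotvec(w/n).as_matrix()
        P=np.asarray(p); Q=q
    return out
def rk(k,h): return BOX[k]+rz(YR)@S@[0,0,h]
def show(o): print(len(o)); print(str(o).replace(" ",""))
E
python3 - <<'E'
from h import *
from scipy.optimize import least_squares
def tri(a,b):
    s=least_squares(lambda p:np.r_[proj("top",[p])[0]-a,proj("side",[p])[0]-b],[.5,-.2,.2]);return s.x.round(3),abs(s.fun).max().round(1)
print("eyepiece",tri((405,172),(322,10)),tri((450,172),(322,10)))
print("jar",tri((345,154),(283,175)))
o=rows([([.40,-.40,.24],TOTER),([.44,-.25,.22],TOTER),([.46,-.10,.2],RACKR),(rk("R",.09),RACKR)],.78)
show(o)
E
```

```text
eyepiece (array([ 0.519, -0.273,  0.473]), np.float64(2.6)) (array([ 0.521, -0.358,  0.45 ]), np.float64(3.0))
jar (array([ 0.613, -0.179,  0.089]), np.float64(0.0))
26
[[0.78,0.81,-0.46,0.02,-0.0,0.0,0.35],[0.78,0.78,-0.5,0.02,-0.0,0.0,0.35],[0.78,0.76,-0.55,0.02,-0.0,0.0,0.35],[0.78,0.73,-0.58,0.02,-0.0,0.0,0.35],[0.78,0.69,-0.62,0.02,-0.0,0.0,0.35],[0.78,0.66,-0.66,0.02,-0.0,0.0,0.35],[0.78,0.62,-0.69,0.02,-0.0,0.0,0.35],[0.78,0.59,-0.72,0.02,-0.0,0.0,0.35],[0.78,0.55,-0.75,0.02,-0.0,0.0,0.35],[0.78,0.51,-0.78,0.02,-0.0,0.0,0.35],[0.78,0.06,-0.86,0.11,0.0,0.0,0.0],[0.78,0.06,-0.86,0.11,0.0,0.0,0.0],[0.78,0.06,-0.86,0.11,0.0,0.0,0.0],[0.78,0.06,-0.86,0.11,0.0,0.0,0.0],[0.78,0.06,-0.86,0.11,0.0,0.0,0.0],[0.78,0.06,-0.86,0.11,0.0,0.0,0.0],[0.78,-0.05,-0.84,0.11,0.01,0.48,-0.07],[0.78,-0.05,-0.84,0.11,0.01,0.48,-0.07],[0.78,-0.05,-0.84,0.11,0.01,0.48,-0.07],[0.78,-0.05,-0.84,0.11,0.01,0.48,-0.07],[0.78,-0.04,-0.84,0.11,0.01,0.48,-0.07],[0.78,-0.04,-0.84,0.1,0.01,0.48,-0.07],[0.78,-0.31,-0.38,0.62,0.0,0.0,0.0],[0.78,-0.31,-0.38,0.62,0.0,0.0,0.0],[0.78,-0.31,-0.38,0.62,0.0,0.0,0.0],[0.78,-0.31,-0.38,0.62,0.0,0.0,0.0]]
```

```bash
python3 - <<'E'
from h import *
o=rows([([.33,-.42,.2],TOTER),([.385,-.25,.18],TOTER)],.78); show(o)
E
```

```text
15
[[0.78,0.71,-0.6,0.19,-0.0,0.0,0.44],[0.78,0.67,-0.64,0.19,-0.0,0.0,0.44],[0.78,0.62,-0.69,0.19,-0.0,0.0,0.44],[0.78,0.58,-0.73,0.19,-0.0,0.0,0.44],[0.78,0.53,-0.76,0.19,-0.0,0.0,0.44],[0.78,0.48,-0.8,0.19,-0.0,0.0,0.44],[0.78,0.42,-0.82,0.19,-0.0,0.0,0.44],[0.78,0.37,-0.85,0.19,-0.0,0.0,0.44],[0.78,0.11,-0.84,0.1,0.0,0.0,0.0],[0.78,0.11,-0.84,0.1,0.0,0.0,0.0],[0.78,0.11,-0.84,0.1,0.0,0.0,0.0],[0.78,0.11,-0.84,0.1,0.0,0.0,0.0],[0.78,0.11,-0.84,0.1,0.0,0.0,0.0],[0.78,0.11,-0.84,0.1,0.0,0.0,0.0],[0.78,0.11,-0.84,0.1,0.0,0.0,0.0]]
```

>>> {"op": "send_rows", "data": {"targets": [[[0.78,0.71,-0.6,0.2,0,0,0.44],[0.78,0.67,-0.64,0.2,0,0,0.44],[0.78,0.62,-0.69,0.2,0,0,0.44],[0.78,0.58,-0.73,0.2,0,0,0.44],[0.78,0.53,-0.76,0.2,0,0,0.44],[0.78,0.48,-0.8,0.2,0,0,0.44],[0.78,0.42,-0.82,0.2,0,0,0.44],[0.78,0.37,-0.85,0.2,0,0,0.44],[0.78,0.1,-0.84,0.1,0,0,0],[0.78,0.1,-0.84,0.1,0,0,0],[0.78,0.1,-0.84,0.1,0,0,0],[0.78,0.1,-0.84,0.1,0,0,0],[0.78,0.1,-0.84,0.1,0,0,0],[0.78,0.1,-0.84,0.1,0,0,0],[0.78,0.1,-0.84,0.1,0,0,0]]], "newtons": 40}}

```text
t: 1.98
tcp_pos: [0.3834, -0.2496, 0.176]
tcp_rot: [[0.983, -0.185, -0.0], [-0.185, -0.983, 0.0], [-0.0, -0.0, -1.0]]
contact_force: [0.2, 1.2, 0.5]
opening: 0.0667
finger_force: 0.0
```

```bash
python3 - <<'E'
from h import *
s=r.sense(); print(s["tcp_pos"],s["tcp_rot"],s["contact_force"],s["opening"])
o=rows([([.44,-.12,.2],RACKR),(rk("R",.08),RACKR)],.78); show(o)
E
```

```text
[ 0.38342863 -0.24964571  0.17599201] [[ 9.82703920e-01 -1.85183228e-01 -4.20508898e-04]
 [-1.85183121e-01 -9.82703990e-01  2.80820052e-04]
 [-4.65238936e-04 -1.98091815e-04 -9.99999872e-01]] [0.15289962 1.18973648 0.49987436] 0.06673028986047737
11
[[0.78,0.18,-0.77,-0.13,0.01,0.49,-0.06],[0.78,0.19,-0.76,-0.12,0.01,0.49,-0.06],[0.78,0.21,-0.76,-0.1,0.01,0.49,-0.06],[0.78,0.22,-0.76,-0.08,0.01,0.49,-0.06],[0.78,0.23,-0.76,-0.07,0.01,0.49,-0.06],[0.78,0.25,-0.76,-0.05,0.01,0.49,-0.06],[0.78,-0.15,-0.46,0.61,0.0,0.0,0.0],[0.78,-0.15,-0.46,0.61,0.0,0.0,0.0],[0.78,-0.15,-0.46,0.61,0.0,0.0,0.0],[0.78,-0.15,-0.46,0.61,0.0,0.0,0.0],[0.78,-0.15,-0.46,0.61,0.0,0.0,0.0]]
```

>>> {"op": "send_rows", "data": {"targets": [[[0.78,0.18,-0.77,-0.13,0.01,0.49,-0.06],[0.78,0.19,-0.76,-0.12,0.01,0.49,-0.06],[0.78,0.21,-0.76,-0.1,0.01,0.49,-0.06],[0.78,0.22,-0.76,-0.08,0.01,0.49,-0.06],[0.78,0.23,-0.76,-0.07,0.01,0.49,-0.06],[0.78,0.25,-0.76,-0.05,0.01,0.49,-0.06],[0.78,-0.15,-0.46,0.61,0,0,0],[0.78,-0.15,-0.46,0.61,0,0,0],[0.78,-0.15,-0.46,0.61,0,0,0],[0.78,-0.15,-0.46,0.61,0,0,0],[0.78,-0.15,-0.46,0.61,0,0,0],[0.78,0,0,0,0,0,0]]]}}

```text
t: 3.48
tcp_pos: [0.467, -0.0546, 0.1062]
tcp_rot: [[0.898, -0.13, 0.42], [-0.117, -0.992, -0.058], [0.424, 0.003, -0.906]]
contact_force: [0.3, -0.5, -0.1]
opening: 0.0664
finger_force: 0.0
```

```bash
python3 - <<'E'
from h import *
import cv2
show(rows([(rk("R",.021),RACKR)],.78))
a=r.get_image("top")[155:235,230:350]; b=r.get_image("side")[150:330,265:385]
a=cv2.resize(a,None,fx=3,fy=3,interpolation=2); b=cv2.resize(b,None,fx=3,fy=3,interpolation=2)
im=np.zeros((540,730,3),np.uint8); im[:240,:360]=a; im[:,365:725]=b
cv2.imwrite("pics/c1.png",im[:,:,::-1])
E
```

```text
3
[[0.78,0.01,-0.0,0.65,0.01,-0.0,-0.0],[0.78,0.01,-0.0,0.65,0.01,-0.0,-0.0],[0.78,0.01,-0.0,0.65,0.01,-0.0,-0.0]]
```

View pics/c1.png

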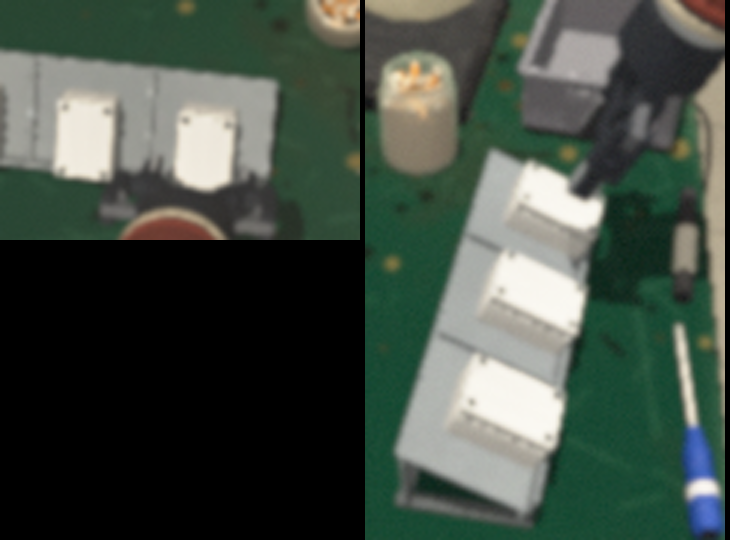

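>>> {"op": "send_rows", "data": {"targets": [[[0.78,0.01,0,0.65,0,0,0],[0.78,0.01,0,0.65,0,0,0],[0.78,0.01,0,0.65,0,0,0],[0.78,0,0,0,0,0,0]]]}}

```text
t: 4.08
tcp_pos: [0.4931, -0.0596, 0.0547]
tcp_rot: [[0.897, -0.132, 0.421], [-0.119, -0.991, -0.059], [0.426, 0.003, -0.905]]
contact_force: [-0.2, 0.2, 0.2]
opening: 0.0669
finger_force: 0.0
```

>>> {"op": "send_rows", "data": {"targets": [[[0.3,0,0,0,0,0,0],[0.3,0,0,0,0,0,0],[0.3,0,0,0,0,0,0],[0.3,0,0,0,0,0,0]]]}}

```text
t: 4.58
tcp_pos: [0.4937, -0.0589, 0.0562]
tcp_rot: [[0.896, -0.132, 0.424], [-0.117, -0.991, -0.06], [0.428, 0.004, -0.904]]
contact_force: [-5.7, 2.7, 8.6]
opening: 0.0473
finger_force: 42.0
```

>>> {"op": "send_rows", "data": {"targets": [[[0.3,0,0,-0.5,0,0,0],[0.3,0,0,-0.5,0,0,0],[0.3,0,0,0,0,0,0],[0.3,0,0,0,0,0,0],[0.3,0,0,0,0,0,0]]]}}

```text
t: 5.2
tcp_pos: [0.4804, -0.0571, 0.0815]
tcp_rot: [[0.897, -0.132, 0.422], [-0.118, -0.991, -0.059], [0.426, 0.003, -0.905]]
contact_force: [-0.1, 0.5, -4.2]
opening: 0.0475
finger_force: 44.8
```

>>> {"op": "send_rows", "data": {"targets": [[[0.3,0,0,0,0,0,0]]]}}

```text
t: 5.32
tcp_pos: [0.4805, -0.057, 0.0817]
tcp_rot: [[0.897, -0.132, 0.422], [-0.118, -0.991, -0.058], [0.426, 0.003, -0.905]]
contact_force: [0.3, 0.0, -5.3]
opening: 0.0474
finger_force: 44.8
```

>>> {"op": "send_rows", "data": {"targets": [[[0.3,0,0,0,0,0,0]]]}}

```text
t: 5.45
tcp_pos: [0.4807, -0.057, 0.0819]
tcp_rot: [[0.897, -0.132, 0.422], [-0.118, -0.991, -0.058], [0.426, 0.003, -0.905]]
contact_force: [0.6, 0.9, -4.8]
opening: 0.0472
finger_force: 44.8
```

>>> {"op": "send_rows", "data": {"targets": [[[0.3,0,0,0.5,0,0,0],[0.3,0,0,0.43,0,0,0],[0.3,0,0,0,0,0,0],[0.55,0,0,0,0,0,0],[0.78,0,0,0,0,0,0],[0.78,0,0,0,0,0,0],[0.78,0,0,-0.9,0,0,0],[0.78,0,0,-0.9,0,0,0],[0.78,0,0,0,0,0,0]]]}}

```text
t: 6.58
tcp_pos: [0.4705, -0.056, 0.1078]
tcp_rot: [[0.895, -0.132, 0.426], [-0.117, -0.991, -0.061], [0.43, 0.005, -0.903]]
contact_force: [-0.4, -0.4, -0.2]
opening: 0.0662
finger_force: 0.0
```

```bash
python3 - <<'E'
from h import *
print(r.sense()["contact_force"])
show(rows([(rk("M",.08),RACKR),(rk("M",.025),RACKR)],.78))
E
```

```text
[-0.40291988 -0.38336866 -0.20377796]
6
[[0.78,-0.03,-0.87,-0.01,0.01,-0.01,-0.0],[0.78,-0.03,-0.87,-0.01,0.01,-0.01,-0.0],[0.78,-0.03,-0.87,-0.01,0.01,-0.01,-0.0],[0.78,-0.03,-0.87,-0.01,0.01,-0.01,-0.0],[0.78,-0.0,-0.0,0.92,0.0,0.0,0.0],[0.78,-0.0,-0.0,0.92,0.0,0.0,0.0]]
```

>>> {"op": "send_rows", "data": {"targets": [[[0.78,-0.03,-0.87,0,0.01,-0.01,0],[0.78,-0.03,-0.87,0,0.01,-0.01,0],[0.78,-0.03,-0.87,0,0.01,-0.01,0],[0.78,-0.03,-0.87,0,0.01,-0.01,0],[0.78,0,0,0.92,0,0,0],[0.78,0,0,0.92,0,0,0],[0.78,0,0,0,0,0,0],[0.3,0,0,0,0,0,0],[0.3,0,0,0,0,0,0],[0.3,0,0,0,0,0,0],[0.3,0,0,0,0,0,0]]]}}

```text
t: 7.95
tcp_pos: [0.5024, 0.045, 0.0563]
tcp_rot: [[0.899, -0.13, 0.418], [-0.118, -0.992, -0.054], [0.422, -0.001, -0.907]]
contact_force: [-10.2, 0.0, 12.6]
opening: 0.0469
finger_force: 43.4
```

>>> {"op": "send_rows", "data": {"targets": [[[0.3,0,0,-0.5,0,0,0],[0.3,0,0,-0.5,0,0,0],[0.3,0,0,0,0,0,0],[0.3,0,0,0,0,0,0],[0.3,0,0,0,0,0,0]]]}}

```text
t: 8.57
tcp_pos: [0.4896, 0.0468, 0.0823]
tcp_rot: [[0.9, -0.129, 0.417], [-0.118, -0.992, -0.053], [0.42, -0.002, -0.907]]
contact_force: [0.9, -1.1, -1.6]
opening: 0.047
finger_force: 42.5
```

>>> {"op": "send_rows", "data": {"targets": [[[0.3,0,0,0,0,0,0]]]}}

```text
t: 8.7
tcp_pos: [0.4897, 0.047, 0.0824]
tcp_rot: [[0.9, -0.129, 0.417], [-0.118, -0.992, -0.052], [0.42, -0.002, -0.907]]
contact_force: [0.3, 0.8, -3.0]
opening: 0.0473
finger_force: 42.5
```

>>> {"op": "send_rows", "data": {"targets": [[[0.3,0,0,0.5,0,0,0],[0.3,0,0,0.43,0,0,0],[0.3,0,0,0,0,0,0],[0.55,0,0,0,0,0,0],[0.78,0,0,0,0,0,0],[0.78,0,0,0,0,0,0],[0.78,0,0,-0.9,0,0,0],[0.78,0,0,-0.9,0,0,0],[0.78,0,0,0,0,0,0]]]}}

```text
t: 9.82
tcp_pos: [0.483, 0.0446, 0.0981]
tcp_rot: [[0.899, -0.134, 0.416], [-0.12, -0.991, -0.061], [0.421, 0.005, -0.907]]
contact_force: [0.2, -0.2, 0.3]
opening: 0.0665
finger_force: 0.0
```

```bash
python3 - <<'E'
from h import *
import cv2
print(r.sense()["contact_force"])
n=(rz(YR)@S)[:,2]
for k,p in(("R",[.4937,-.0589,.0562]),("M",[.5024,.045,.0563])): print(((np.array(p)-BOX[k])@(rz(YR)@S)).round(4))
show(rows([(rk("L",.08),RACKR),(rk("L",.025),RACKR)],.78))
E
```

```text
[ 0.21198367 -0.17868386  0.31574222]
[ 0.0024 -0.001   0.0224]
[-0.0017 -0.0003  0.0244]
6
[[0.78,0.01,-0.89,-0.09,0.01,0.0,-0.01],[0.78,0.01,-0.89,-0.09,0.01,0.0,-0.01],[0.78,0.01,-0.89,-0.08,0.01,0.0,-0.01],[0.78,0.01,-0.89,-0.08,0.01,0.0,-0.01],[0.78,-0.0,0.0,0.92,0.0,0.0,0.0],[0.78,-0.0,0.0,0.92,0.0,0.0,0.0]]
```

>>> {"op": "send_rows", "data": {"targets": [[[0.78,0.01,-0.89,-0.09,0.01,0,-0.01],[0.78,0.01,-0.89,-0.09,0.01,0,-0.01],[0.78,0.01,-0.89,-0.09,0.01,0,-0.01],[0.78,0.01,-0.89,-0.09,0.01,0,-0.01],[0.78,0,0,0.9,0,0,0],[0.78,0,0,0.9,0,0,0],[0.78,0,0,0,0,0,0],[0.3,0,0,0,0,0,0],[0.3,0,0,0,0,0,0],[0.3,0,0,0,0,0,0],[0.3,0,0,0,0,0,0]]], "newtons": 60}}

```text
t: 11.2
tcp_pos: [0.4958, 0.1477, 0.092]
tcp_rot: [[0.905, -0.126, 0.405], [-0.116, -0.992, -0.051], [0.409, -0.001, -0.913]]
contact_force: [-0.7, -0.1, 0.3]
opening: 0.0258
finger_force: 0.0
```

>>> {"op": "send_rows", "data": {"targets": [[[0.3,0,0,-0.5,0,0,0],[0.3,0,0,-0.5,0,0,0],[0.3,0,0,0,0,0,0],[0.3,0,0,0,0,0,0],[0.3,0,0,0,0,0,0]]]}}

```text
t: 11.82
tcp_pos: [0.4831, 0.1497, 0.1186]
tcp_rot: [[0.906, -0.124, 0.404], [-0.113, -0.992, -0.05], [0.407, -0.0, -0.913]]
contact_force: [-0.4, 0.2, 1.4]
opening: 0.0259
finger_force: 0.0
```

>>> {"op": "send_rows", "data": {"targets": [[[0.3,0,0,0,0,0,0]]]}}

```text
t: 11.95
tcp_pos: [0.4832, 0.1499, 0.1188]
tcp_rot: [[0.906, -0.124, 0.404], [-0.113, -0.992, -0.05], [0.408, -0.0, -0.913]]
contact_force: [0.2, 1.3, 0.1]
opening: 0.0256
finger_force: 0.0
```

```bash
python3 - <<'E'
from h import *
s=r.sense();print(s["joint_positions"].round(1),s["qd"].round(2))
for k in "R":print(((s["tcp_pos"]-BOX["L"])@(rz(YR)@S)).round(4))
show(rows([(rk("L",.025),RACKR)],.78))
E
```

```text
[  21.2   -1.8  -52.   127.3   22.4   36.6 -144.2] [-0.04 -0.32 -0.07 -0.1  -0.12  0.1   0.23]
[-0.0047 -0.0022  0.0947]
3
[[0.78,0.06,-0.02,0.77,-0.0,0.04,0.01],[0.78,0.06,-0.02,0.77,-0.0,0.04,0.01],[0.78,0.06,-0.02,0.77,-0.0,0.04,0.01]]
```

>>> {"op": "send_rows", "data": {"targets": [[[0.78,0,0,0,0,0,0],[0.78,0,0,0,0,0,0]]]}}

```text
t: 12.2
tcp_pos: [0.4833, 0.15, 0.1191]
tcp_rot: [[0.906, -0.124, 0.405], [-0.113, -0.992, -0.05], [0.408, -0.0, -0.913]]
contact_force: [-0.0, 0.3, 0.2]
opening: 0.0611
finger_force: 0.0
```

>>> {"op": "send_rows", "data": {"targets": [[[0.78,0.05,0,0.3,0,0.03,0],[0.78,0.05,0,0.3,0,0.03,0],[0.78,0.05,0,0.3,0,0.03,0]]]}}

```text
t: 12.58
tcp_pos: [0.4987, 0.1479, 0.0963]
tcp_rot: [[0.9, -0.123, 0.418], [-0.112, -0.992, -0.052], [0.421, -0.0, -0.907]]
contact_force: [0.3, 0.5, 0.7]
opening: 0.0667
finger_force: 0.0
```

```bash
python3 - <<'E'
from h import *
s=r.sense();print(s["joint_positions"].round(1),s["qd"].round(2))
print(((s["tcp_pos"]-BOX["L"])@(rz(YR)@S)).round(4))
show(rows([(rk("L",.025),RACKR)],.78))
E
```

```text
[  18.7    3.   -50.3  127.6   31.8   34.6 -152.1] [-19.    11.65  17.58   0.94  23.18  -5.25  -1.32]
[ 0.     -0.0023  0.0678]
2
[[0.78,0.0,-0.04,0.71,-0.01,0.01,0.01],[0.78,0.0,-0.04,0.71,-0.01,0.01,0.01]]
```

>>> {"op": "send_rows", "data": {"targets": [[[0.78,0,0,-0.9,0,0,0],[0.78,0,0,-0.7,0,0,0],[0.78,0,0,0,0,0,0.5],[0.78,0,0,0,0,0,0]]]}}

```text
t: 13.08
tcp_pos: [0.4785, 0.1504, 0.1404]
tcp_rot: [[0.888, -0.19, 0.418], [-0.186, -0.981, -0.052], [0.42, -0.032, -0.907]]
contact_force: [0.2, -0.5, 0.1]
opening: 0.0667
finger_force: 0.0
```

```bash
python3 - <<'E'
from h import *
s=r.sense();print(s["joint_positions"].round(1))
E
```

```text
[  20.9   -5.7  -51.   127.1   17.4   37.8 -144.2]
```

>>> {"op": "send_rows", "data": {"targets": [[[0.78,0,0,0,0,0,-0.5],[0.78,0,0,0,0,0,-1],[0.78,0,0,0,0,0,-1],[0.78,0,0,0,0,0,0]]]}}

```text
t: 13.58
tcp_pos: [0.4782, 0.1505, 0.1397]
tcp_rot: [[0.897, 0.149, 0.417], [0.186, -0.981, -0.051], [0.401, 0.124, -0.908]]
contact_force: [-0.2, 0.0, 0.3]
opening: 0.0666
finger_force: 0.0
```

```bash
python3 - <<'E'
from h import *
s=r.sense();print(s["joint_positions"].round(1))
E
```

```text
[  18.5   -5.5  -48.9  127.1   17.8   38.  -123.1]
```

>>> {"op": "send_rows", "data": {"targets": [[[0.78,0,0,0,0,0,-1],[0.78,0,0,0,0,0,-1],[0.78,0,0,0,0,0,-1],[0.78,0,0,0,0,0,-1],[0.78,0,0,0,0,0,-1],[0.78,0,0,0,0,0,-1],[0.78,0,0,0,0,0,-1],[0.78,0,0,0,0,0,-1],[0.78,0,0,0,0,0,-1],[0.78,0,0,0,0,0,-1],[0.78,0,0,0,0,0,-1],[0.78,0,0,0,0,0,-1],[0.78,0,0,0,0,0,-1],[0.78,0,0,0,0,0,-1],[0.78,0,0,0,0,0,-1],[0.78,0,0,0,0,0,-1],[0.78,0,0,0,0,0,-1],[0.78,0,0,0,0,0,-1],[0.78,0,0,0,0,0,-0.5]]]}}

```text
t: 15.95
tcp_pos: [0.4783, 0.1505, 0.1398]
tcp_rot: [[-0.89, 0.183, 0.417], [0.178, 0.983, -0.052], [-0.419, 0.028, -0.907]]
contact_force: [-1.3, 0.1, 0.5]
opening: 0.0667
finger_force: 0.0
```

```bash
cat >> h.py <<'E'
HT=np.diag([-1,-1,1.]); RACKH=RACKR@HT; TOTEH=TOTER@HT
def J(): print(r.sense()["joint_positions"].round(1), r.sense()["contact_force"].round(1))
E
python3 - <<'E'
from h import *
J()
show(rows([(rk("L",.07),RACKH),(rk("L",.024),RACKH)],.78))
E
```

```text
[  4.6  -5.1 -36.1 127.6  20.   38.6  33.5] [-1.3  0.1  0.5]
4
[[0.78,-0.0,0.04,0.76,0.01,-0.01,-0.21],[0.78,-0.0,0.04,0.76,0.01,-0.01,-0.21],[0.78,-0.0,0.0,0.77,0.0,0.0,0.0],[0.78,-0.0,0.0,0.77,0.0,0.0,0.0]]
```

>>> {"op": "send_rows", "data": {"targets": [[[0.78,0,0.04,0.76,0.01,-0.01,-0.21],[0.78,0,0.04,0.76,0.01,-0.01,-0.21],[0.78,0,0,0.5,0,0,0],[0.78,0,0,0.5,0,0,0],[0.78,0,0,0.5,0,0,0],[0.78,0,0,0,0,0,0]]]}}

```text
t: 16.7
tcp_pos: [0.5161, 0.1477, 0.0567]
tcp_rot: [[-0.899, 0.13, 0.417], [0.118, 0.991, -0.055], [-0.421, -0.0, -0.907]]
contact_force: [-0.1, 0.3, 0.4]
opening: 0.0665
finger_force: 0.0
```

```bash
python3 - <<'E'
from h import *
J(); s=r.sense(); print(((s["tcp_pos"]-BOX["L"])@(rz(YR)@S)).round(4))
show(rows([(rk("L",.025),RACKH)],.78))
E
```

```text
[  3.4   8.6 -35.2 127.8  41.   31.4  19. ] [-0.1  0.3  0.4]
[-0.001  -0.0002  0.0246]
1
[[0.78,-0.03,0.01,-0.02,-0.01,-0.01,-0.02]]
```

Well placed. Grip, lift, weigh.

>>> {"op": "send_rows", "data": {"targets": [[[0.3,0,0,0,0,0,0],[0.3,0,0,0,0,0,0],[0.3,0,0,0,0,0,0],[0.3,0,0,0,0,0,0]]], "newtons": 60}}

```text
t: 17.2
tcp_pos: [0.5167, 0.1492, 0.0589]
tcp_rot: [[-0.898, 0.127, 0.421], [0.116, 0.992, -0.054], [-0.424, 0.001, -0.906]]
contact_force: [-5.7, 3.3, 4.2]
opening: 0.0467
finger_force: 62.8
```

>>> {"op": "send_rows", "data": {"targets": [[[0.3,0,0,-0.5,0,0,0],[0.3,0,0,-0.5,0,0,0],[0.3,0,0,-0.5,0,0,0],[0.3,0,0,0,0,0,0],[0.3,0,0,0,0,0,0],[0.3,0,0,0,0,0,0]]]}}

```text
t: 17.95
tcp_pos: [0.4975, 0.1501, 0.098]
tcp_rot: [[-0.899, 0.129, 0.418], [0.116, 0.992, -0.055], [-0.422, -0.001, -0.907]]
contact_force: [-0.0, -0.5, -7.0]
opening: 0.0466
finger_force: 65.9
```

```bash
python3 - <<'E'
from h import *
J()
# carry: up & untilt, then to above tote
show(rows([([.46,.10,.19],TOTEH),([.43,-.12,.2],TOTEH)],.3))
E
```

```text
[  5.4   1.8 -37.5 127.9  30.3  34.6  28. ] [-0.  -0.5 -7. ]
12
[[0.3,-0.09,-0.46,-0.8,0.02,0.73,0.1],[0.3,-0.01,-0.46,-0.81,0.02,0.73,0.1],[0.3,0.07,-0.46,-0.8,0.02,0.73,0.1],[0.3,0.15,-0.46,-0.79,0.02,0.73,0.1],[0.3,-0.05,-0.92,-0.04,0.0,0.0,0.0],[0.3,-0.05,-0.92,-0.04,0.0,0.0,0.0],[0.3,-0.05,-0.92,-0.04,0.0,0.0,0.0],[0.3,-0.05,-0.92,-0.04,0.0,0.0,0.0],[0.3,-0.05,-0.92,-0.04,0.0,0.0,0.0],[0.3,-0.05,-0.92,-0.04,0.0,0.0,0.0],[0.3,-0.05,-0.92,-0.04,0.0,0.0,0.0],[0.3,-0.05,-0.92,-0.04,0.0,0.0,0.0]]
```

>>> {"op": "send_rows", "data": {"targets": [[[0.3,-0.09,-0.46,-0.8,0.02,0.73,0.1],[0.3,-0.01,-0.46,-0.8,0.02,0.73,0.1],[0.3,0.07,-0.46,-0.8,0.02,0.73,0.1],[0.3,0.15,-0.46,-0.8,0.02,0.73,0.1],[0.3,-0.05,-0.92,-0.04,0,0,0],[0.3,-0.05,-0.92,-0.04,0,0,0],[0.3,-0.05,-0.92,-0.04,0,0,0],[0.3,-0.05,-0.92,-0.04,0,0,0],[0.3,-0.05,-0.92,-0.04,0,0,0],[0.3,-0.05,-0.92,-0.04,0,0,0],[0.3,-0.05,-0.92,-0.04,0,0,0],[0.3,-0.05,-0.92,-0.04,0,0,0]]]}}

```text
t: 19.45
tcp_pos: [0.4305, -0.1202, 0.1998]
tcp_rot: [[-0.982, 0.188, -0.002], [0.188, 0.982, -0.0], [0.002, -0.0, -1.0]]
contact_force: [-0.3, -0.3, -6.4]
opening: 0.0469
finger_force: 65.9
```

```bash
python3 - <<'E'
from h import *
J()
show(rows([(TOTE+[0,0,.13],TOTEH)],.3))
E
```

```text
[ 27.8  -1.9 -17.4 113.4  -0.6  68.5  89.8] [-0.3 -0.3 -6.4]
7
[[0.3,-0.2,-0.76,0.27,-0.0,-0.0,-0.0],[0.3,-0.2,-0.76,0.27,-0.0,-0.0,-0.0],[0.3,-0.2,-0.76,0.27,-0.0,-0.0,-0.0],[0.3,-0.2,-0.76,0.27,-0.0,-0.0,-0.0],[0.3,-0.2,-0.76,0.27,-0.0,-0.0,-0.0],[0.3,-0.2,-0.76,0.27,-0.0,-0.0,-0.0],[0.3,-0.2,-0.76,0.27,-0.0,-0.0,-0.0]]
```

>>> {"op": "send_rows", "data": {"targets": [[[0.3,-0.2,-0.76,0.27,0,0,0],[0.3,-0.2,-0.76,0.27,0,0,0],[0.3,-0.2,-0.76,0.27,0,0,0],[0.3,-0.2,-0.76,0.27,0,0,0],[0.3,-0.2,-0.76,0.27,0,0,0],[0.3,-0.2,-0.76,0.27,0,0,0],[0.3,-0.2,-0.76,0.27,0,0,0],[0.3,0,0,0,0,0,0]]]}}

```text
t: 20.45
tcp_pos: [0.441, -0.2858, 0.1421]
tcp_rot: [[-0.982, 0.191, -0.003], [0.191, 0.982, 0.001], [0.003, 0.0, -1.0]]
contact_force: [-0.4, 0.9, -6.7]
opening: 0.0467
finger_force: 65.9
```

```bash
python3 - <<'E'
from h import *
import cv2
J()
show(rows([(TOTE+[0,0,.036],TOTEH)],.3))
a=r.get_image("top")[165:265,330:450]; b=r.get_image("side")[90:230,260:400]
a=cv2.resize(a,None,fx=3,fy=3,interpolation=2); b=cv2.resize(b,None,fx=3,fy=3,interpolation=2)
im=np.zeros((420,790,3),np.uint8); im[:300,:360]=a; im[:,365:785]=b
cv2.imwrite("pics/c2.png",im[:,:,::-1])
E
```

```text
[ 36.2  10.   -8.9 108.    1.8  62.3 105.5] [-0.4  0.9 -6.7]
4
[[0.3,-0.01,0.01,0.77,0.0,-0.01,-0.01],[0.3,-0.01,0.01,0.77,0.0,-0.01,-0.01],[0.3,-0.01,0.01,0.77,0.0,-0.01,-0.01],[0.3,-0.01,0.01,0.77,0.0,-0.01,-0.01]]
```

View pics/c2.png

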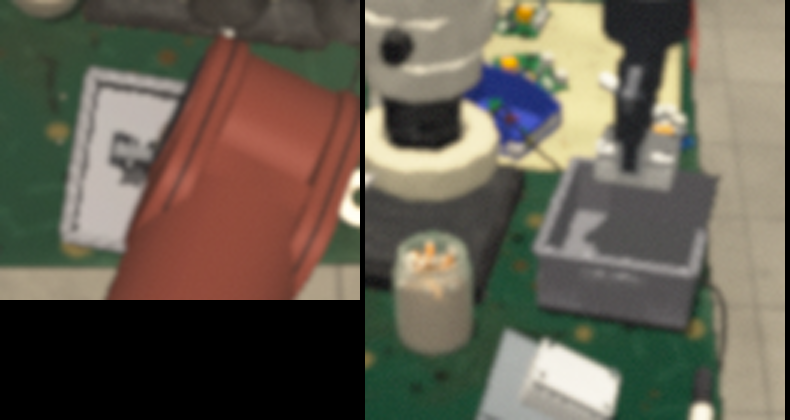

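>>> {"op": "send_rows", "data": {"targets": [[[0.3,-0.01,0.01,0.75,0,-0.01,-0.01],[0.3,-0.01,0.01,0.75,0,-0.01,-0.01],[0.3,-0.01,0.01,0.75,0,-0.01,-0.01],[0.3,-0.01,0.01,0.75,0,-0.01,-0.01],[0.3,0,0,0.1,0,0,0],[0.3,0,0,0,0,0,0]]]}}

```text
t: 21.3
tcp_pos: [0.4439, -0.2824, 0.0511]
tcp_rot: [[-0.983, 0.182, 0.005], [0.182, 0.983, -0.001], [-0.005, 0.0, -1.0]]
contact_force: [0.4, -0.1, -7.0]
opening: 0.0466
finger_force: 65.7
```

```bash
python3 - <<'E'
from h import *
J()
show(rows([(TOTE+[0,0,.030],TOTEH)],.3))
E
```

```text
[ 35.7  16.1  -9.  112.7   3.1  51.1 104.6] [ 0.4 -0.1 -7. ]
1
[[0.3,0.04,-0.09,0.24,0.0,0.04,0.04]]
```

Creep down, watching force.

>>> {"op": "send_rows", "data": {"targets": [[[0.3,0.04,-0.09,0.2,0,0.02,0.04],[0.3,0,0,0.05,0,0,0],[0.3,0,0,0,0,0,0]]]}}

```text
t: 21.68
tcp_pos: [0.4417, -0.2851, 0.043]
tcp_rot: [[-0.982, 0.188, 0.002], [0.188, 0.982, 0.0], [-0.002, 0.0, -1.0]]
contact_force: [-0.9, -0.2, -7.3]
opening: 0.0468
finger_force: 65.8
```

>>> {"op": "send_rows", "data": {"targets": [[[0.3,0,0,0.05,0,0,0],[0.3,0,0,0,0,0,0]]]}}

```text
t: 21.92
tcp_pos: [0.4417, -0.285, 0.0414]
tcp_rot: [[-0.982, 0.188, 0.002], [0.188, 0.982, 0.0], [-0.002, 0.0, -1.0]]
contact_force: [-0.2, 0.9, -7.1]
opening: 0.0468
finger_force: 65.8
```

>>> {"op": "send_rows", "data": {"targets": [[[0.3,0,0,0.05,0,0,0],[0.3,0,0,0,0,0,0]]]}}

```text
t: 22.18
tcp_pos: [0.4417, -0.285, 0.0398]
tcp_rot: [[-0.982, 0.188, 0.002], [0.188, 0.982, 0.0], [-0.002, 0.0, -1.0]]
contact_force: [-1.1, -0.8, -5.9]
opening: 0.0467
finger_force: 65.8
```

>>> {"op": "send_rows", "data": {"targets": [[[0.3,0,0,0.05,0,0,0],[0.3,0,0,0,0,0,0]]]}}

```text
t: 22.42
tcp_pos: [0.4417, -0.2851, 0.0397]
tcp_rot: [[-0.982, 0.188, 0.002], [0.188, 0.982, -0.0], [-0.002, 0.0, -1.0]]
contact_force: [-5.7, 4.3, 9.3]
opening: 0.0466
finger_force: 67.8
```

>>> {"op": "send_rows", "data": {"targets": [[[0.3,0,0,0.03,0,0,0],[0.3,0,0,0,0,0,0]]]}}

```text
t: 22.68
tcp_pos: [0.4418, -0.2851, 0.0397]
tcp_rot: [[-0.982, 0.188, 0.002], [0.188, 0.982, -0.0], [-0.002, 0.0, -1.0]]
contact_force: [-10.8, 6.8, 20.2]
opening: 0.0467
finger_force: 69.3
```

>>> {"op": "send_rows", "data": {"targets": [[[0.3,0,0,-0.07,0,0,0],[0.5,0,0,0,0,0,0],[0.65,0,0,0,0,0,0],[0.72,0,0,0,0,0,0],[0.72,0,0,0,0,0,0],[0.72,0,0,-0.6,0,0,0],[0.72,0,0,-0.9,0,0,0],[0.72,0,0,-0.9,0,0,0],[0.72,0,0,-0.9,0,0,0],[0.75,0,0,-0.9,0,0,0]]], "newtons": 50}}

```text
t: 23.92
tcp_pos: [0.4416, -0.2851, 0.168]
tcp_rot: [[-0.982, 0.188, 0.003], [0.188, 0.982, -0.001], [-0.003, -0.0, -1.0]]
contact_force: [0.1, 0.1, -0.2]
opening: 0.0639
finger_force: 0.0
```

```bash
python3 - <<'E'
from h import *
J()
print(((np.array([.5167,.1492,.0589])-BOX["L"])@(rz(YR)@S)).round(4))
show(rows([([.42,-.12,.2],TOTEH),([.455,-.06,.16],RACKH),(rk("R",.08),RACKH)],.78))
E
```

```text
[ 36.3   8.3  -9.  106.6   1.4  65.  106. ] [ 0.1  0.1 -0.2]
[0.0003 0.0014 0.0264]
12
[[0.78,0.29,0.88,-0.18,-0.0,0.0,-0.0],[0.78,0.29,0.88,-0.18,-0.0,0.0,-0.0],[0.78,0.29,0.88,-0.18,-0.0,0.0,-0.0],[0.78,0.29,0.88,-0.18,-0.0,0.0,-0.0],[0.78,0.29,0.88,-0.18,-0.0,0.0,-0.0],[0.78,0.29,0.88,-0.18,-0.0,0.0,-0.0],[0.78,-0.19,0.55,0.33,-0.02,-0.73,-0.1],[0.78,-0.16,0.54,0.35,-0.02,-0.73,-0.1],[0.78,-0.13,0.54,0.37,-0.02,-0.73,-0.1],[0.78,-0.1,0.54,0.39,-0.02,-0.73,-0.1],[0.78,0.19,0.12,0.88,0.0,0.0,0.0],[0.78,0.19,0.12,0.88,0.0,0.0,0.0]]
```

>>> {"op": "send_rows", "data": {"targets": [[[0.78,0.29,0.88,-0.18,0,0,0],[0.78,0.29,0.88,-0.18,0,0,0],[0.78,0.29,0.88,-0.18,0,0,0],[0.78,0.29,0.88,-0.18,0,0,0],[0.78,0.29,0.88,-0.18,0,0,0],[0.78,0.29,0.88,-0.18,0,0,0],[0.78,-0.19,0.55,0.33,-0.02,-0.73,-0.1],[0.78,-0.16,0.54,0.35,-0.02,-0.73,-0.1],[0.78,-0.13,0.54,0.37,-0.02,-0.73,-0.1],[0.78,-0.1,0.54,0.39,-0.02,-0.73,-0.1],[0.78,0.19,0.12,0.88,0,0,0],[0.78,0.19,0.12,0.88,0,0,0],[0.78,0,0,0,0,0,0]]]}}

```text
t: 25.55
tcp_pos: [0.4672, -0.0536, 0.105]
tcp_rot: [[-0.898, 0.127, 0.42], [0.115, 0.992, -0.055], [-0.424, -0.001, -0.906]]
contact_force: [0.6, -0.6, -0.1]
opening: 0.0668
finger_force: 0.0
```

```bash
python3 - <<'E'
from h import *
import cv2
J()
show(rows([(rk("R",.025),RACKH)],.78))
b=cv2.resize(r.get_image("side")[120:330,255:395],None,fx=2.8,fy=2.8,interpolation=2)
a=cv2.resize(r.get_image("top")[155:260,250:435],None,fx=2.1,fy=2.1,interpolation=2)
im=np.zeros((588,790,3),np.uint8); im[:a.shape[0],:a.shape[1]]=a; im[:,395:395+b.shape[1]]=b[:588]
cv2.imwrite("pics/c3.png",im[:,:,::-1])
E
```

```text
[ 26.4  -8.7 -26.  135.8  -1.2  27.2  83.4] [ 0.6 -0.6 -0.1]
2
[[0.78,-0.02,-0.01,0.88,-0.0,0.0,0.0],[0.78,-0.02,-0.01,0.88,-0.0,0.0,0.0]]
```

View pics/c3.png

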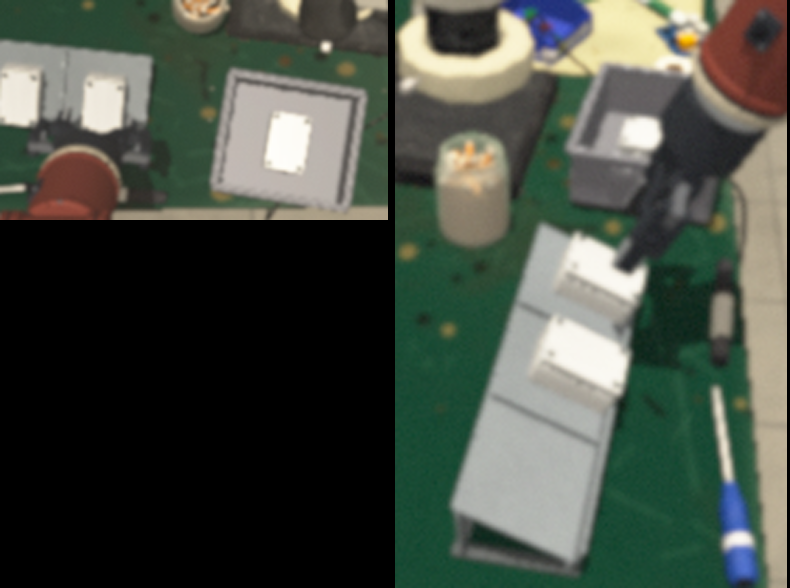

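>>> {"op": "send_rows", "data": {"targets": [[[0.78,-0.02,0,0.6,0,0,0],[0.78,-0.02,0,0.6,0,0,0],[0.78,0,0,0.56,0,0,0],[0.78,0,0,0,0,0,0]]]}}

```text
t: 26.15
tcp_pos: [0.4916, -0.0573, 0.0589]
tcp_rot: [[-0.897, 0.129, 0.422], [0.116, 0.992, -0.056], [-0.426, -0.001, -0.905]]
contact_force: [-0.3, 0.0, -0.5]
opening: 0.0668
finger_force: 0.0
```

```bash
python3 - <<'E'
from h import *
J(); s=r.sense(); print(((s["tcp_pos"]-BOX["R"])@(rz(YR)@S)).round(4))
show(rows([(rk("R",.025),RACKH)],.78))
E
```

```text
[ 28.1   0.3 -28.8 135.3  10.8  19.8  72.6] [-0.3  0.  -0.5]
[0.0014 0.0003 0.0258]
1
[[0.78,0.05,-0.01,0.03,-0.01,0.02,-0.01]]
```

>>> {"op": "send_rows", "data": {"targets": [[[0.78,0.04,-0.01,0.03,0,0.02,0],[0.3,0,0,0,0,0,0],[0.3,0,0,0,0,0,0],[0.3,0,0,0,0,0,0],[0.3,0,0,0,0,0,0]]]}}

```text
t: 26.78
tcp_pos: [0.4908, -0.0576, 0.0582]
tcp_rot: [[-0.898, 0.129, 0.421], [0.116, 0.992, -0.056], [-0.424, -0.002, -0.906]]
contact_force: [-9.8, -0.4, 13.8]
opening: 0.0472
finger_force: 48.9
```

>>> {"op": "send_rows", "data": {"targets": [[[0.3,0,0,-0.5,0,0,0],[0.3,0,0,-0.7,0,0,0],[0.3,0,0,-0.8,0,0,0],[0.3,0,0,0,0,0,0]]]}}

```text
t: 27.28
tcp_pos: [0.4654, -0.0541, 0.1127]
tcp_rot: [[-0.898, 0.128, 0.421], [0.115, 0.992, -0.056], [-0.425, -0.002, -0.905]]
contact_force: [0.5, 0.3, -5.0]
opening: 0.0468
finger_force: 55.7
```

```bash
python3 - <<'E'
from h import *
J()
show(rows([([.445,-.10,.2],TOTEH),(TOTE+[0,0,.15],TOTEH)],.3))
E
```

```text
[ 28.1  -9.9 -27.3 135.6  -2.9  28.3  85. ] [ 0.5  0.3 -5. ]
11
[[0.3,-0.2,-0.4,-0.71,0.02,0.73,0.1],[0.3,-0.13,-0.4,-0.73,0.02,0.73,0.1],[0.3,-0.05,-0.4,-0.73,0.02,0.73,0.1],[0.3,0.02,-0.41,-0.74,0.02,0.73,0.1],[0.3,-0.15,-0.87,0.17,0.0,0.0,0.0],[0.3,-0.15,-0.87,0.17,0.0,0.0,0.0],[0.3,-0.15,-0.87,0.17,0.0,0.0,0.0],[0.3,-0.15,-0.87,0.17,0.0,0.0,0.0],[0.3,-0.15,-0.87,0.17,0.0,0.0,0.0],[0.3,-0.15,-0.87,0.17,0.0,0.0,0.0],[0.3,-0.15,-0.87,0.17,0.0,0.0,0.0]]
```

>>> {"op": "send_rows", "data": {"targets": [[[0.3,-0.2,-0.4,-0.71,0.02,0.73,0.1],[0.3,-0.13,-0.4,-0.73,0.02,0.73,0.1],[0.3,-0.05,-0.4,-0.73,0.02,0.73,0.1],[0.3,0.02,-0.41,-0.74,0.02,0.73,0.1],[0.3,-0.15,-0.87,0.17,0,0,0],[0.3,-0.15,-0.87,0.17,0,0,0],[0.3,-0.15,-0.87,0.17,0,0,0],[0.3,-0.15,-0.87,0.17,0,0,0],[0.3,-0.15,-0.87,0.17,0,0,0],[0.3,-0.15,-0.87,0.17,0,0,0],[0.3,-0.15,-0.87,0.17,0,0,0],[0.3,0,0,0,0,0,0]]]}}

```text
t: 28.78
tcp_pos: [0.4405, -0.2874, 0.161]
tcp_rot: [[-0.981, 0.192, -0.004], [0.192, 0.981, 0.0], [0.004, -0.0, -1.0]]
contact_force: [1.4, 0.7, -4.4]
opening: 0.0474
finger_force: 55.6
```

```bash
cat >> h.py <<'E'
P1=np.array([.4418,-.2851,.014]); Q1=rz(-10.83)@np.diag([-1,1,-1.])
E
python3 - <<'E'
from h import *
J()
print(((np.array([.4908,-.0576,.0582])-BOX["R"])@(rz(YR)@S)).round(4))
show(rows([(P1+[0,0,.034+.036],Q1)],.3))
E
```

```text
[ 40.4   9.2 -13.3 106.6   2.4  64.6 105.1] [ 1.4  0.7 -4.4]
[ 0.0005 -0.0001  0.0255]
3
[[0.3,-0.01,0.03,0.86,-0.0,-0.01,-0.01],[0.3,-0.01,0.03,0.86,-0.0,-0.01,-0.01],[0.3,-0.01,0.03,0.86,-0.0,-0.01,-0.01]]
```

>>> {"op": "send_rows", "data": {"targets": [[[0.3,-0.01,0.03,0.6,0,-0.01,-0.01],[0.3,-0.01,0.03,0.6,0,-0.01,-0.01],[0.3,-0.01,0.03,0.6,0,-0.01,-0.01],[0.3,0,0,0.6,0,0,0],[0.3,0,0,0,0,0,0]]]}}

```text
t: 29.4
tcp_pos: [0.4421, -0.2818, 0.0893]
tcp_rot: [[-0.983, 0.183, 0.0], [0.183, 0.983, 0.001], [-0.0, 0.001, -1.0]]
contact_force: [-0.8, 0.4, -3.1]
opening: 0.0468
finger_force: 55.4
```

```bash
python3 - <<'E'
from h import *
J()
show(rows([(P1+[0,0,.034+.029],Q1)],.3))
E
```

```text
[ 39.8  13.5 -13.5 110.9   3.7  56.  104. ] [-0.8  0.4 -3.1]
1
[[0.3,-0.01,-0.11,0.41,0.01,0.0,0.03]]
```

>>> {"op": "send_rows", "data": {"targets": [[[0.3,0,-0.11,0.38,0.01,0,0.03],[0.3,0,0,0,0,0,0],[0.3,0,0,0,0,0,0]]]}}

```text
t: 29.78
tcp_pos: [0.4427, -0.286, 0.08]
tcp_rot: [[-0.982, 0.188, 0.003], [0.188, 0.982, -0.002], [-0.004, -0.001, -1.0]]
contact_force: [0.0, 0.0, -3.3]
opening: 0.0472
finger_force: 55.4
```

```bash
python3 - <<'E'
from h import *
J()
show(rows([(P1+[0,0,.034+.027],Q1)],.3))
E
```

```text
[ 39.8  14.3 -13.3 111.2   4.   54.7 103.8] [ 0.   0.  -3.3]
1
[[0.3,0.03,0.03,0.17,-0.01,0.03,-0.0]]
```

>>> {"op": "send_rows", "data": {"targets": [[[0.3,0.03,0.03,0.12,0,0.02,0],[0.3,0,0,0,0,0,0]]]}}

```text
t: 30.02
tcp_pos: [0.4417, -0.2846, 0.076]
tcp_rot: [[-0.982, 0.188, -0.0], [0.188, 0.982, -0.001], [-0.0, -0.001, -1.0]]
contact_force: [0.1, -0.2, -4.7]
opening: 0.0472
finger_force: 55.5
```

>>> {"op": "send_rows", "data": {"targets": [[[0.3,0,0,0.06,0,0,0],[0.3,0,0,0,0,0,0]]]}}

```text
t: 30.28
tcp_pos: [0.4417, -0.2848, 0.0742]
tcp_rot: [[-0.982, 0.188, -0.0], [0.188, 0.982, -0.001], [-0.0, -0.001, -1.0]]
contact_force: [0.7, -0.2, -5.1]
opening: 0.0466
finger_force: 55.5
```

>>> {"op": "send_rows", "data": {"targets": [[[0.3,0,0,0.05,0,0,0],[0.3,0,0,0,0,0,0]]]}}

```text
t: 30.52
tcp_pos: [0.4419, -0.2849, 0.0729]
tcp_rot: [[-0.982, 0.188, 0.0], [0.188, 0.982, -0.001], [-0.001, -0.001, -1.0]]
contact_force: [-0.4, 0.2, -2.7]
opening: 0.047
finger_force: 55.7
```

>>> {"op": "send_rows", "data": {"targets": [[[0.3,0,0,0.04,0,0,0],[0.3,0,0,0,0,0,0]]]}}

```text
t: 30.78
tcp_pos: [0.4419, -0.285, 0.0728]
tcp_rot: [[-0.982, 0.188, 0.0], [0.188, 0.982, -0.002], [-0.001, -0.002, -1.0]]
contact_force: [-6.6, 4.1, 11.3]
opening: 0.0467
finger_force: 57.4
```

>>> {"op": "send_rows", "data": {"targets": [[[0.3,0,0,-0.04,0,0,0],[0.5,0,0,0,0,0,0],[0.65,0,0,0,0,0,0],[0.72,0,0,0,0,0,0],[0.72,0,0,0,0,0,0],[0.72,0,0,-0.6,0,0,0],[0.72,0,0,-0.9,0,0,0],[0.72,0,0,-0.9,0,0,0],[0.75,0,0,-0.9,0,0,0]]], "newtons": 40}}

```text
t: 31.9
tcp_pos: [0.442, -0.2847, 0.1742]
tcp_rot: [[-0.982, 0.188, 0.001], [0.188, 0.982, -0.002], [-0.002, -0.002, -1.0]]
contact_force: [-0.0, -0.9, -0.6]
opening: 0.0642
finger_force: 0.0
```

```bash
python3 - <<'E'
from h import *
J()
show(rows([([.42,-.12,.2],TOTEH),([.465,.04,.16],RACKH),(rk("M",.08),RACKH)],.78))
E
```

```text
[ 40.3   8.3 -13.5 106.    2.2  65.8 105.2] [-0.  -0.9 -0.6]
14
[[0.78,0.29,0.88,-0.15,-0.0,0.0,-0.0],[0.78,0.29,0.88,-0.15,-0.0,0.0,-0.0],[0.78,0.29,0.88,-0.14,-0.0,0.0,-0.0],[0.78,0.29,0.88,-0.14,-0.0,0.0,-0.0],[0.78,0.29,0.88,-0.14,-0.0,0.0,-0.0],[0.78,0.29,0.88,-0.14,-0.0,0.0,-0.0],[0.78,-0.08,0.92,0.22,-0.01,-0.48,-0.07],[0.78,-0.07,0.92,0.23,-0.01,-0.48,-0.07],[0.78,-0.06,0.92,0.24,-0.01,-0.48,-0.07],[0.78,-0.06,0.92,0.24,-0.01,-0.48,-0.07],[0.78,-0.05,0.92,0.25,-0.01,-0.48,-0.07],[0.78,-0.04,0.91,0.25,-0.01,-0.48,-0.07],[0.78,0.15,0.17,0.9,0.0,0.0,0.0],[0.78,0.15,0.17,0.9,0.0,0.0,0.0]]
```

>>> {"op": "send_rows", "data": {"targets": [[[0.78,0.29,0.88,-0.15,0,0,0],[0.78,0.29,0.88,-0.15,0,0,0],[0.78,0.29,0.88,-0.14,0,0,0],[0.78,0.29,0.88,-0.14,0,0,0],[0.78,0.29,0.88,-0.14,0,0,0],[0.78,0.29,0.88,-0.14,0,0,0],[0.78,-0.08,0.92,0.22,-0.01,-0.48,-0.07],[0.78,-0.07,0.92,0.23,-0.01,-0.48,-0.07],[0.78,-0.06,0.92,0.24,-0.01,-0.48,-0.07],[0.78,-0.06,0.92,0.24,-0.01,-0.48,-0.07],[0.78,-0.05,0.92,0.25,-0.01,-0.48,-0.07],[0.78,-0.04,0.91,0.25,-0.01,-0.48,-0.07],[0.78,0.15,0.17,0.9,0,0,0],[0.78,0.15,0.17,0.9,0,0,0],[0.78,0,0,0,0,0,0]]]}}

```text
t: 33.78
tcp_pos: [0.4803, 0.0489, 0.1036]
tcp_rot: [[-0.902, 0.125, 0.413], [0.111, 0.992, -0.058], [-0.417, -0.006, -0.909]]
contact_force: [-0.4, -0.8, 0.7]
opening: 0.0667
finger_force: 0.0
```

```bash
python3 - <<'E'
from h import *
import cv2
J()
show(rows([(rk("M",.025),RACKH)],.78))
b=cv2.resize(r.get_image("side")[120:270,285:395],None,fx=3.5,fy=3.5,interpolation=2)
a=cv2.resize(r.get_image("top")[155:260,235:435],None,fx=2,fy=2,interpolation=2)
im=np.zeros((530,790,3),np.uint8); im[:a.shape[0],:a.shape[1]]=a; im[:b.shape[0],402:402+b.shape[1]]=b[:,:385]
cv2.imwrite("pics/c4.png",im[:,:,::-1])
E
```

```text
[ 29.5  -6.  -45.5 132.7  11.7  29.5  57.1] [-0.4 -0.8  0.7]
2
[[0.78,-0.04,-0.01,0.86,-0.02,-0.02,0.01],[0.78,-0.04,-0.01,0.86,-0.02,-0.02,0.01]]
```

View pics/c4.png

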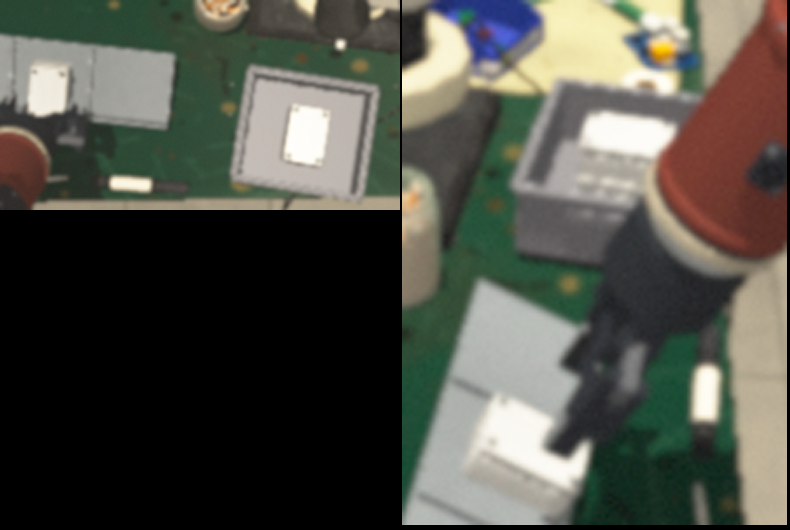

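Two boxes stacked well aligned in the tote; the hand is over the middle bay's (light) box. Descend.

>>> {"op": "send_rows", "data": {"targets": [[[0.78,-0.03,0,0.6,-0.02,-0.02,0.01],[0.78,-0.03,0,0.6,-0.02,-0.02,0.01],[0.78,0,0,0.52,0,0,0],[0.78,0,0,0,0,0,0]]]}}

```text
t: 34.38
tcp_pos: [0.5043, 0.0452, 0.0586]
tcp_rot: [[-0.898, 0.127, 0.421], [0.115, 0.992, -0.054], [-0.424, 0.0, -0.906]]
contact_force: [-0.8, 0.3, -0.4]
opening: 0.0665
finger_force: 0.0
```

```bash
python3 - <<'E'
from h import *
J(); s=r.sense(); print(((s["tcp_pos"]-BOX["M"])@(rz(YR)@S)).round(4))
show(rows([(rk("M",.025),RACKH)],.78))
E
```

```text
[ 30.3   4.  -47.4 132.6  31.9  24.7  39.4] [-0.8  0.3 -0.4]
[0.0009 0.0001 0.0257]
1
[[0.78,0.03,-0.0,0.02,0.0,0.01,0.0]]
```

>>> {"op": "send_rows", "data": {"targets": [[[0.78,0.02,0,0.02,0,0,0],[0.3,0,0,0,0,0,0],[0.3,0,0,0,0,0,0],[0.3,0,0,0,0,0,0],[0.3,0,0,0,0,0,0]]]}}

```text
t: 35.0
tcp_pos: [0.504, 0.0456, 0.0584]
tcp_rot: [[-0.898, 0.126, 0.422], [0.114, 0.992, -0.054], [-0.426, -0.0, -0.905]]
contact_force: [-8.8, -0.5, 12.8]
opening: 0.047
finger_force: 38.8
```

>>> {"op": "send_rows", "data": {"targets": [[[0.3,0,0,-0.5,0,0,0],[0.3,0,0,-0.7,0,0,0],[0.3,0,0,-0.8,0,0,0],[0.3,0,0,0,0,0,0]]]}}

```text
t: 35.5
tcp_pos: [0.479, 0.0488, 0.1134]
tcp_rot: [[-0.897, 0.126, 0.424], [0.114, 0.992, -0.055], [-0.428, -0.0, -0.904]]
contact_force: [0.3, 0.6, -2.6]
opening: 0.0471
finger_force: 43.9
```

```bash
python3 - <<'E'
from h import *
J()
show(rows([([.445,-.06,.21],TOTEH),(P1+[0,0,.17],Q1)],.3))
E
```

```text
[ 32.6  -8.2 -47.6 132.8   7.4  29.6  61.1] [ 0.3  0.6 -2.6]
14
[[0.3,-0.13,-0.62,-0.53,0.01,0.49,0.07],[0.3,-0.1,-0.62,-0.54,0.01,0.49,0.07],[0.3,-0.06,-0.62,-0.54,0.01,0.49,0.07],[0.3,-0.03,-0.62,-0.55,0.01,0.49,0.07],[0.3,0.01,-0.63,-0.55,0.01,0.49,0.07],[0.3,0.04,-0.63,-0.54,0.01,0.49,0.07],[0.3,-0.16,-0.92,0.11,0.0,0.0,0.0],[0.3,-0.16,-0.92,0.11,0.0,0.0,0.0],[0.3,-0.16,-0.92,0.11,0.0,0.0,0.0],[0.3,-0.16,-0.92,0.11,0.0,0.0,0.0],[0.3,-0.16,-0.92,0.11,0.0,0.0,0.0],[0.3,-0.16,-0.92,0.11,0.0,0.0,0.0],[0.3,-0.16,-0.92,0.11,0.0,0.0,0.0],[0.3,-0.16,-0.92,0.11,0.0,0.0,0.0]]
```

>>> {"op": "send_rows", "data": {"targets": [[[0.3,-0.13,-0.62,-0.53,0.01,0.49,0.07],[0.3,-0.1,-0.62,-0.54,0.01,0.49,0.07],[0.3,-0.06,-0.62,-0.54,0.01,0.49,0.07],[0.3,-0.03,-0.62,-0.55,0.01,0.49,0.07],[0.3,0.01,-0.63,-0.55,0.01,0.49,0.07],[0.3,0.04,-0.63,-0.54,0.01,0.49,0.07],[0.3,-0.16,-0.92,0.11,0,0,0],[0.3,-0.16,-0.92,0.11,0,0,0],[0.3,-0.16,-0.92,0.11,0,0,0],[0.3,-0.16,-0.92,0.11,0,0,0],[0.3,-0.16,-0.92,0.11,0,0,0],[0.3,-0.16,-0.92,0.11,0,0,0],[0.3,-0.16,-0.92,0.11,0,0,0],[0.3,-0.16,-0.92,0.11,0,0,0],[0.3,0,0,0,0,0,0]]]}}

```text
t: 37.38
tcp_pos: [0.4396, -0.2866, 0.1783]
tcp_rot: [[-0.981, 0.193, -0.005], [0.193, 0.981, 0.005], [0.006, 0.004, -1.0]]
contact_force: [-1.2, 1.1, -1.9]
opening: 0.0469
finger_force: 43.8
```

```bash
python3 - <<'E'
from h import *
J(); print(((np.array([.504,.0456,.0584])-BOX["M"])@(rz(YR)@S)).round(4))
show(rows([(P1+[0,0,.068+.036],Q1)],.3))
E
```

```text
[ 47.7   8.9 -21.2 105.1   3.3  67.  104.3] [-1.2  1.1 -1.9]
[0.0006 0.0005 0.0257]
3
[[0.3,-0.03,0.02,0.67,0.01,-0.01,-0.01],[0.3,-0.02,0.02,0.67,0.01,-0.01,-0.01],[0.3,-0.02,0.02,0.67,0.01,-0.01,-0.01]]
```

>>> {"op": "send_rows", "data": {"targets": [[[0.3,-0.02,0.02,0.6,0.01,-0.01,-0.01],[0.3,-0.02,0.02,0.6,0.01,-0.01,-0.01],[0.3,-0.02,0.02,0.5,0.01,-0.01,-0.01],[0.3,0,0,0,0,0,0],[0.3,0,0,0,0,0,0]]]}}

```text
t: 38.0
tcp_pos: [0.4432, -0.2822, 0.1297]
tcp_rot: [[-0.983, 0.184, 0.002], [0.184, 0.983, 0.0], [-0.002, 0.001, -1.0]]
contact_force: [-0.3, 0.4, -2.6]
opening: 0.0467
finger_force: 43.7
```

```bash
python3 - <<'E'
from h import *
J()
show(rows([(P1+[0,0,.068+.0295],Q1)],.3))
E
```

```text
[ 47.   11.5 -21.4 108.4   4.7  60.9 103.1] [-0.3  0.4 -2.6]
1
[[0.3,0.03,-0.1,0.61,0.0,0.01,0.03]]
```

>>> {"op": "send_rows", "data": {"targets": [[[0.3,0.02,-0.06,0.3,0,0.01,0.02],[0.3,0.01,-0.03,0.27,0,0,0.01],[0.3,0,0,0,0,0,0],[0.3,0,0,0,0,0,0]]]}}

```text
t: 38.5
tcp_pos: [0.4416, -0.2846, 0.1123]
tcp_rot: [[-0.982, 0.188, 0.0], [0.188, 0.982, 0.001], [0.0, 0.001, -1.0]]
contact_force: [0.5, 0.2, -3.2]
opening: 0.0471
finger_force: 43.8
```

```bash
python3 - <<'E'
from h import *
J()
show(rows([(P1+[0,0,.068+.0275],Q1)],.3))
E
```

```text
[ 47.   12.7 -21.1 109.3   5.2  59.  102.8] [ 0.5  0.2 -3.2]
1
[[0.3,-0.01,-0.01,0.09,0.01,-0.0,-0.0]]
```

>>> {"op": "send_rows", "data": {"targets": [[[0.3,-0.01,-0.01,0.09,0,0,0],[0.3,0,0,0,0,0,0]]]}}

```text
t: 38.75
tcp_pos: [0.4418, -0.2849, 0.1094]
tcp_rot: [[-0.982, 0.188, 0.0], [0.188, 0.982, 0.001], [0.0, 0.001, -1.0]]
contact_force: [-1.1, 0.4, -2.4]
opening: 0.0475
finger_force: 43.8
```

>>> {"op": "send_rows", "data": {"targets": [[[0.3,0,0,0.06,0,0,0],[0.3,0,0,0,0,0,0]]]}}

```text
t: 39.0
tcp_pos: [0.4417, -0.2849, 0.1076]
tcp_rot: [[-0.982, 0.188, -0.0], [0.188, 0.982, 0.001], [0.0, 0.001, -1.0]]
contact_force: [0.2, 0.7, -2.5]
opening: 0.0473
finger_force: 43.8
```

>>> {"op": "send_rows", "data": {"targets": [[[0.3,0,0,0.04,0,0,0],[0.3,0,0,0,0,0,0]]]}}

```text
t: 39.25
tcp_pos: [0.4418, -0.2851, 0.107]
tcp_rot: [[-0.982, 0.188, 0.0], [0.188, 0.982, 0.001], [-0.0, 0.001, -1.0]]
contact_force: [-2.7, 1.9, 4.6]
opening: 0.0471
finger_force: 44.5
```

Contact. Release gently and retreat.

>>> {"op": "send_rows", "data": {"targets": [[[0.3,0,0,-0.02,0,0,0],[0.5,0,0,0,0,0,0],[0.65,0,0,0,0,0,0],[0.72,0,0,0,0,0,0],[0.72,0,0,0,0,0,0],[0.72,0,0,-0.6,0,0,0],[0.72,0,0,-0.9,0,0,0],[0.72,0,0,-0.9,0,0,0],[0.75,0.3,0.9,0,0,0,0],[0.75,0.3,0.9,0,0,0,0],[0.75,0.3,0.9,0,0,0,0],[0.75,0.2,0.9,0,0,0,0],[0.75,0,0.9,0,0,0,0],[0.75,0,0.9,0,0,0,0],[0.75,0,0.9,0,0,0,0],[0.75,0,0.9,0,0,0,0],[0.75,0,0,0,0,0,0]]]}}

```text
t: 41.38
tcp_pos: [0.4507, -0.0647, 0.1807]
tcp_rot: [[-0.983, 0.185, 0.002], [0.185, 0.983, 0.001], [-0.002, 0.001, -1.0]]
contact_force: [-0.2, -0.2, 0.1]
opening: 0.0643
finger_force: 0.0
```

```bash
python3 - <<'E'
from h import *
import cv2
J()
b=cv2.resize(r.get_image("side")[120:230,285:395],None,fx=3.5,fy=3.5,interpolation=2)
a=cv2.resize(r.get_image("top")[155:260,235:435],None,fx=2,fy=2,interpolation=2)
im=np.zeros((390,790,3),np.uint8); im[:a.shape[0],:a.shape[1]]=a; im[:b.shape[0],402:402+b.shape[1]]=b[:,:385]
cv2.imwrite("pics/c5.png",im[:,:,::-1])
E
```

```text
[ 35.8   0.7 -33.  113.4   0.4  66.   82. ] [-0.2 -0.2  0.1]
```

View pics/c5.png

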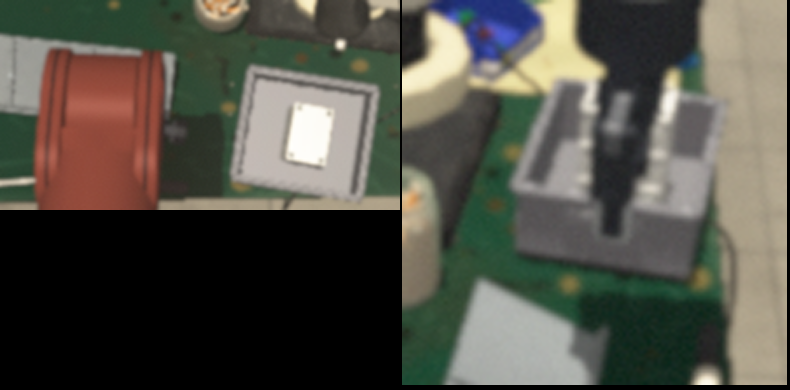

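The stack stands upright with its sides aligned: top view at crop (310,133), and the side view shows three even layers on either side of the hand. The robot is clear of it.

```bash
python3 -c "
from cell import r
print(r.hand_in())"
```

```text
the job is handed in; nothing more can be done
None
```

The three boxes are stacked in the tote as asked, heaviest (about 7 N) at the bottom, middle (about 4.6 N) on it and lightest (about 2.5 N) on top, each set down under force control, and the job was handed in at about 41 s; the hand-in gave no verdict, and joint 7 did reach its −152.1° limit once, before I turned the gripper to avoid it.

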